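# Push a finished block under the hopper's spring flap

## Task

Push the steel block lying on the runway into the hopper without lifting it. Press the thumb plate down with one fingertip to hold the spring flap open, and while holding it push the block under the flap with the other finger until it drops into the bin, so that block and flap never press on each other; then let the flap close. Lift nothing, and leave the other things on the bench where they are.

Things in the scene. Friction and masses are not known exactly. Their poses are not given: they have to be found in the camera images.
- hopper: Green finished-parts hopper fixed to the bench, with a raised steel runway leading to its mouth. Origin: on the bench top (z = 0) on the runway's centre line, straight below the shut flap; x runs along the runway into the hopper, y to the left, z up; all hopper coordinates here are in this frame. Two green cheeks (y 35 to 40 mm either side, x -10 to 104 mm) rise to z = 138 mm.
- runway_end (a point): Inner end of the runway, centre of its flat top: hopper x = -4, z = 70 mm. From here the runway runs back to x = -200 mm, between two aluminium rails 6 mm high with inner faces at y = +-20 and outer at +-26 mm. Beyond this end, inside the hopper, the bin drops away.
- bin_floor (a point): Centre of the bin's rubber floor inside the hopper: hopper x = 48, z = 6 mm. The bin spans x -4 to 99 mm and y +-35 mm. A clear plastic roof (top at z = 141 mm) covers it from x = 14 to 104 mm.
- shaft (a point): Middle of the level shaft (10 mm thick, along y) at hopper x = 0, z = 130 mm, from which the flap hangs. It runs out to y = 97 mm on the left, where it carries the thumb plate.
- flap (a joint): Spring-closed aluminium flap in the hopper's mouth: 66 mm wide, 57 mm long, 4 mm thick, lower edge 3 mm above the runway's level. 0 = hanging shut; grows (rad) as the lower edge swings into the hopper and up, at most 1.65. Needs 0.14 Nm at 0, 0.3 Nm at 1.3 rad (2 to 6 N at the thumb plate); springs shut when let go. From 0.75 rad on it clears the block.
- plate_end (a point): Middle of the free end of the thumb plate, at hopper y = 74 mm, 115 mm from the shaft. The ribbed aluminium plate, 4 mm thick, y = 48 to 100 mm, is one piece with the flap, lies in a plane through the shaft's axis and reaches back over the runway's left side. Shut, this end is 12 degrees above the shaft; pressing the plate down opens the flap (plate slope below level = joint - 0.21 rad). Free space below it.
- block_mid (a point): Centre of the plain steel block, 50 x 30 x 14 mm (long side x, height z), about 0.16 kg, lying flat on the runway between the rails, long side nearly along the runway, centre 7 mm above the runway's top. It tips into the bin once its centre has passed the runway's end.
- ring_gauge: Bystander: plain steel ring, 52 mm across, 16 mm high, lying on the bench left of the runway; origin at its underside.
- vee_block: Bystander: dark steel vee block 46 x 36 x 30 mm, on the bench right of the runway; origin at its underside.
- jack: Bystander: small turned steel jack 42 mm high, 38 mm foot, standing on the bench right of the runway; origin at its underside.
- angle: Bystander: steel angle bracket 60 x 45 x 50 mm, on the right of the bench; origin at its underside.
- slide: Bystander: long stepped steel bar 90 x 22 x 28 mm, on the left of the bench; origin at its underside.
- oil: Bystander: grey plastic bottle 44 mm across, 100 mm high, on the left of the bench; origin at its underside.
- driver: Bystander: screwdriver with a wooden handle lying on the right of the bench; origin at its underside.
Things that resemble listed ones, but are neither listed nor needed, are in the scene too. Leave any blue or yellow look-alike of the part that bears block_mid alone.

How it is judged:
On the way, in this order (a step that is already met when the one before it is completed fails the run):
1. a finger holds the flap open by its thumb plate (flap past 0.6 rad) while the block is still on the runway in front of it (value of joint flap above 0.6 rad and contact force between the fingers and flap above 0.3 N and x of block_mid in the frame of hopper below -0.025 m and z of block_mid in the frame of hopper above 0.07 m), for 0.1 s.
2. the block's front goes under the flap, pushed by a finger, while a finger still holds the flap open (value of joint flap above 0.6 rad and contact force between the fingers and flap above 0.3 N and contact force between the fingers and block above 0.05 N and x of block_mid in the frame of hopper above -0.022 m and z of block_mid in the frame of hopper above 0.06 m), for 0.04 s.
3. the block has dropped into the bin while a finger still holds the flap open (value of joint flap above 0.6 rad and contact force between the fingers and flap above 0.3 N and x of block_mid in the frame of hopper above 0 m and z of block_mid in the frame of hopper below 0.05 m), for 0.05 s.
At the end, for the whole second after the job is handed in: The block lies at rest inside the hopper's bin (its centre within the bin's walls and below 50 mm) and the flap is shut (under 0.1 rad) (x of block_mid in the frame of hopper between 0 and 0.1 m and y of block_mid in the frame of hopper between -0.036 and 0.036 m and z of block_mid in the frame of hopper below 0.05 m and value of joint flap below 0.1 rad and linear speed of block below 0.02 m/s); the robot touches nothing.
It fails at once if the block is lifted off the runway (centre more than 15 mm above where it lies) (z of block_mid in the frame of hopper above 0.092 m).
It fails at once if the block and the flap press on each other (over 1.5 N) (contact force between flap and block above 1.5 N).
It fails at once if another thing on the bench is moved more than 15 mm (distance of any of ring_gauge, vee_block, jack, angle, slide, oil, driver from where it was at the start of the episode above 0.015 m).
It also fails if it takes over 48 s, if anything falls off the work surface, if the arm or the gripper's body presses on something with over 40 N, if the wrist force passes 120 N, or if a joint passes its speed limit or range.

## Robot

A 7-joint arm with a two-finger parallel gripper is mounted at the origin on the work surface. World frame = base frame: x ahead of the robot, y to its left, z up, the work surface at z = 0. Lengths are in m, angles in rad, forces in N, time in s.
With the tool pointing down it reaches from about 0.425 to 0.925 m from the base axis. Payload 6.8 kg.
Tool frame: the origin (TCP) lies midway between the tips of the shut fingers; the grasp point (between the pads) lies 19 mm behind it; z points along the fingers, y is the direction in which the jaws open and shut (so a half turn about z gives the same grasp; the last joint's range is limited). The gripper opens to 85 mm and grips with 20 to 120 N. Pads are 22 mm wide; open, the fingers measure 114 mm over their backs; the gripper's body (76 mm by 85 mm) begins 54 mm behind the grasp point. The pads swing forward as they close: fully open they stand 13 mm farther back than shut.
Start: joints at [1.127, 0.477, 0.022, 1.555, -0.011, 1.109, -0.083], TCP at [0.222, -0.637, 0.231] pointing down, gripper open.
Joint ranges: [-2.96, 2.96], [-0.34, 2.1], [-1.41, 1.46], [0.24, 2.44], [-1.37, 4.51], [0.17, 1.92], [-2.96, 2.96]. Speed limits (rad/s): [2.39, 2.39, 3.14, 3.14, 3.14, 3.14, 3.14].

## Interface

Orientations are given as a unit quaternion [w, x, y, z].
In Python, from station import * gives the robot as it stands. The module is installed in compiled form; this text tells all that it offers.
- The arm moves only by the tool jog_arm, never from a script. Its arguments are lists of equal length, an entry for each row: "dp": the shift along the tool's x, y, z in units of 25 mm (1.0 is 25 mm), a list of three; "angular": the turn, a rotation vector about the tool's x, y, z in units of 5 degrees (1.0 is 5 degrees), a list of three; "claw": the finger opening in mm, from 0 to 85.4. A call has exactly 5 rows; each row is the pose to reach, as a shift and turn from the pose commanded when the call began, along the tool's axes at that moment; what a row does not reach only later rows make up. A row lasts 1/10 s, in which the tool goes at most 50 mm and 8.59 degrees, less where a joint would pass 70% of its speed; a pose out of reach is approached as far as the arm can. A call with a gripper value outside its range is refused whole. The fingers move at their own pace and stop on an object; "grip_force" is the grip in N (left out, the last holds). Time passes only in rows, so rows that repeat a pose let the fingers close, or fill a call up. It gives the time, the measured TCP pose, the force and the opening at its end, in the units of the state.
- get_obs(): the state, without advancing time (a new reading comes with each control period).
- read_camera(name): name is "scene" or "top" or "wrist"; returns a dict with "pixels" (400x640x3 uint8, blue, green, red), "camera_matrix" (3x3 intrinsics, pixels), "k1" (the pictures are not rectified: a ray, as slopes to the right and down, at radius r is drawn at 1 + k1 r^2 times it, then the intrinsics apply), "rvec" (rotation vector, rad) and "tvec" (3), from world to camera coordinates, as OpenCV has them. Camera axes: x right, y down, z forward; pixel columns grow to the right and rows downward; lengths in m; the calibration is good to about 2 mm. A picture is of the moment at which its call begins. There is no depth.
- hand_in(): hands the job in, once; it reports no verdict.
The state is a dict: "t": time; "q": joint angles; "joint_vel": joint speeds; "joint_torque": joint torques, N m; "eef_pos": TCP position; "tool_rot": TCP orientation; "contact_force": force on the tool from outside, world axes, zero at the start; "torque": the same for the moment, N m; "gripper_width": opening from 0.0 (shut) to 1.0 (fully open).
Only numpy, scipy, OpenCV 4.12 (cv2) and the standard library are available. Lean on these libraries where they do the work, as an engineer would, in place of code of your own. Each camera call takes 0.05 s, during which the arm holds its last target.

## Working session

There is one attempt and no reset: what is moved stays moved. The work goes in short steps, Python scripts to look and compute and a tool call to move; the robot and the scene stay as the last step left them, time stands still between calls to the robot, and variables do not carry over. Pictures are saved under pics/ and viewed, and the job is handed in when it is done.

Besides the shell and the picture viewer there is one more tool, called after "Call:" as name(argument=value, ...), one argument or row to a line, values as JSON. jog_arm: Moves the arm, as the interface text tells. Its arguments: {"type":"object","properties":{"dp":{"type":"array","items":{"type":"array","items":{"type":"number"}}},"angular":{"type":"array","items":{"type":"array","items":{"type":"number"}}},"claw":{"type":"array","items":{"type":"number"}},"grip_force":{"type":"number"}},"required":["dp","angular","claw"]}

```bash
mkdir -p pics; cat > h.py <<'E'
from station import *
import numpy as np, cv2
from scipy.spatial.transform import Rotation as R
def cam(n):
    d=read_camera(n); return d
def save(d,f):
    cv2.imwrite('pics/'+f,np.ascontiguousarray(d['pixels']))
def ray(d,uv):
    K=np.array(d['camera_matrix']);k1=float(d['k1'])
    xd=np.array([(uv[0]-K[0,2])/K[0,0],(uv[1]-K[1,2])/K[1,1]])
    x=xd.copy()
    for _ in range(30): x=xd/(1+k1*(x@x))
    Rm=cv2.Rodrigues(np.array(d['rvec'],float))[0];t=np.array(d['tvec'],float).ravel()
    o=-Rm.T@t; v=Rm.T@np.array([x[0],x[1],1.]); return o,v/np.linalg.norm(v)
def onz(d,uv,z):
    o,v=ray(d,uv); return o+v*(z-o[2])/v[2]
def proj(d,P):
    K=np.array(d['camera_matrix']);k1=float(d['k1'])
    Rm=cv2.Rodrigues(np.array(d['rvec'],float))[0];t=np.array(d['tvec'],float).ravel()
    c=Rm@np.array(P,float)+t; x=c[:2]/c[2]; x=x*(1+k1*(x@x))
    return np.array([K[0,0]*x[0]+K[0,2],K[1,1]*x[1]+K[1,2]])
E
python3 - <<'E'
from h import *
o=get_obs(); print(o)
for n in ['scene','top','wrist']:
    d=cam(n); save(d,n+'0.png'); print(n,ray(d,(320,200)),d['camera_matrix'],d['k1'])
E
```

```text
{'t': 0.0, 'q': array([ 1.12690621,  0.47783417,  0.02231099,  1.55644819, -0.01149699,
        1.10927896, -0.08312447]), 'joint_vel': array([-1.76583148e-05, -1.38326330e-03,  1.57402128e-03,  1.29054778e-03,
        1.40847427e-03, -1.83936932e-03,  4.17077021e-04]), 'joint_torque': array([-4.55990785e-04, -5.96448576e+01,  1.60801359e+00, -2.81199825e+01,
        1.23815631e-02,  9.36603727e-03,  2.73036352e-05]), 'eef_pos': array([ 0.22223173, -0.63674633,  0.23030368]), 'tool_rot': array([-8.94680366e-04,  9.85936276e-01,  1.67119159e-01, -2.16287135e-04]), 'contact_force': array([ 0.22381006,  0.76673562, -0.23242136]), 'torque': array([ 0.04609699, -0.06037041, -0.01884599]), 'gripper_width': 0.9974766838625637}
scene (array([ 1.59713944, -0.40893857,  1.33663281]), array([-0.63192409,  0.21559099, -0.74444105])) [[479.82612198   0.         317.98311904]
 [  0.         479.82612198 199.27178089]
 [  0.           0.           1.        ]] -0.04372663592813715
top (array([ 0.37678952, -0.06320942,  1.28836583]), array([ 0.16879559,  0.00560576, -0.98563514])) [[463.12724131   0.         322.01706738]
 [  0.         463.12724131 203.92019581]
 [  0.           0.           1.        ]] 0.0365859416271289
wrist (array([ 0.30212008, -0.60897933,  0.37332283]), array([-0.29959526, -0.09749763, -0.94907159])) [[308.46113165   0.         321.81622169]
 [  0.         308.46113165 202.38934459]
 [  0.           0.           1.        ]] -0.04365337864075347
```

View pics/scene0.png

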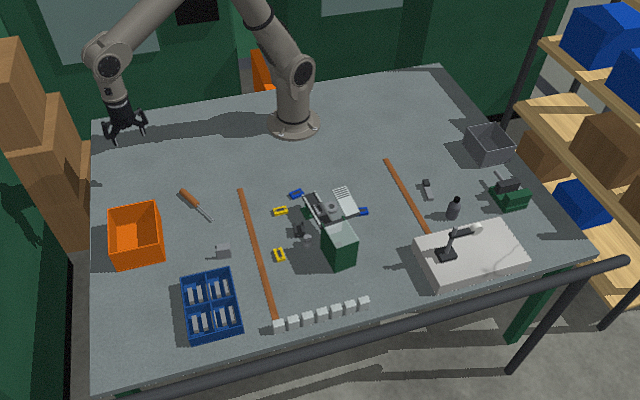

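View pics/top0.png

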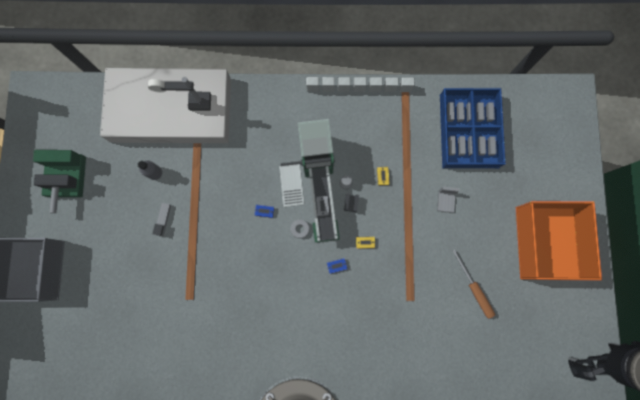

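View pics/wrist0.png

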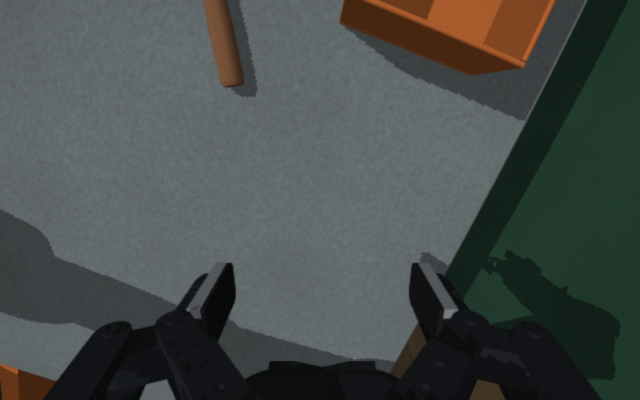

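The top view shows the hopper near (316,140). The runway runs down to about (327,240), the thumb plate is at (291,185) and the block near (322,205). I'll zoom in next.

```bash
python3 - <<'E'
import cv2
a=cv2.imread('pics/top0.png')[110:260,250:400]; cv2.imwrite('pics/topz.png',cv2.resize(a,(600,600),interpolation=cv2.INTER_CUBIC))
a=cv2.imread('pics/scene0.png')[170:280,260:390]; cv2.imwrite('pics/scenez.png',cv2.resize(a,(709,600),interpolation=cv2.INTER_CUBIC))
E
```

```text
(no output)
```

View pics/topz.png

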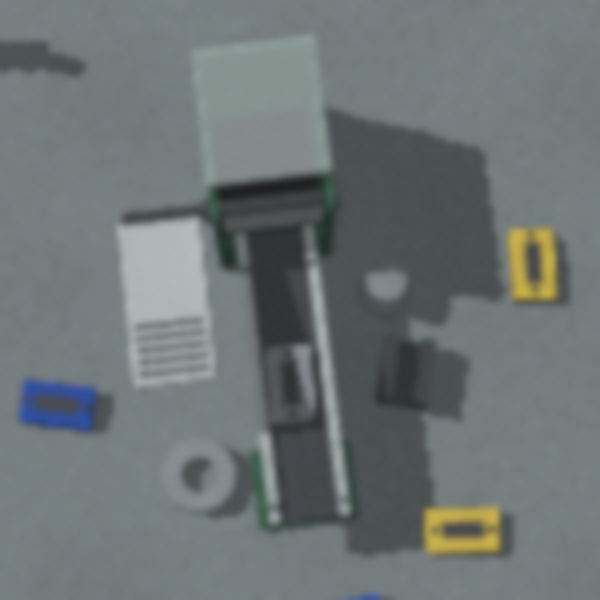

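View pics/scenez.png

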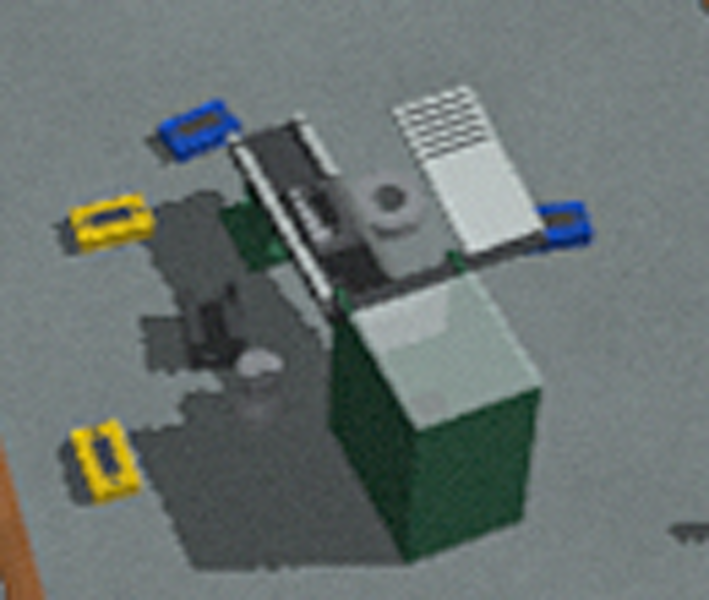

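```bash
cat > fit.py <<'E'
from h import *
from scipy.optimize import least_squares
d=cam('top')
pts=[((193,48),(104,40,141)),((317,36),(104,-40,141)),((137,386),(-112.5,100,155)),((215,375),(-112.5,48,155)),((266,527),(-200,26,76)),((352,515),(-200,-26,76)),((118,225),(-4,100,133))]
pts=[((u/4+250-.4,v/4+110-.4),np.array(p)/1000) for (u,v),p in pts]
W=[ (onz(d,uv,p[2]),p) for uv,p in pts]
f=lambda s:np.concatenate([(np.array([s[0]+np.cos(s[2])*p[0]-np.sin(s[2])*p[1],s[1]+np.sin(s[2])*p[0]+np.cos(s[2])*p[1]])-w[:2]) for w,p in W])
r=least_squares(f,[.6,0,0]);print(r.x,(r.fun.reshape(-1,2)*1000).round(1))
s=r.x;c,sn=np.cos(s[2]),np.sin(s[2])
# block: top z=84 corners
for u,v in [(268,345),(312,345),(315,422),(270,422),(292,385)]:
    w=onz(d,(u/4+249.6,v/4+109.6),.084);e=w[:2]-s[:2];print(w.round(4),(c*e[0]+sn*e[1]).round(4),(-sn*e[0]+c*e[1]).round(4))
E
python3 fit.py
```

```text
[ 0.67859966 -0.05093266  0.11989938] [[-1.2 -0.4]
 [-0.1  0.1]
 [-0.2  2.2]
 [-1.1 -1.2]
 [ 2.4 -2.3]
 [ 0.4  2.3]
 [-0.2 -0.7]]
[ 0.5941 -0.0473  0.084 ] -0.0834 0.0137
[ 0.5943 -0.0764  0.084 ] -0.0868 -0.0152
[ 0.543  -0.0785  0.084 ] -0.138 -0.0111
[ 0.5428 -0.049   0.084 ] -0.1346 0.0182
[ 0.5675 -0.0633  0.084 ] -0.1118 0.001
```

```bash
cat > plan.py <<'E'
from h import *
H=np.array([0.6786,-0.0509]);YAW=0.120
BACK=0.0055;SEP=0.038
def goal(fin,x,y,z,delta=0.10,pitch=0.105):
    """target TCP pose s.t. finger's (fin 'L'/'R'/'C') FRONT LOWER corner mid is at hopper x,y,z (m)"""
    a=YAW+delta
    fwd=np.array([np.cos(a),np.sin(a),0]);left=np.array([-np.sin(a),np.cos(a),0]);up=np.array([0,0,1.])
    tz=np.sin(pitch)*fwd-np.cos(pitch)*up; tx=np.cos(pitch)*fwd+np.sin(pitch)*up; ty=np.cross(tz,tx)
    Rm=np.column_stack([tx,ty,tz])
    c,s=np.cos(YAW),np.sin(YAW)
    P=np.array([H[0]+c*x-s*y,H[1]+s*x+c*y,z])
    sg={'L':1,'R':-1,'C':0}[fin]
    P=P-0.011*tx-sg*SEP*left+BACK*tz
    return P,Rm
def report(P,Rm):
    o=get_obs(); q=o['tool_rot']; R0=R.from_quat([q[1],q[2],q[3],q[0]]); p0=o['eef_pos']
    dp=R0.inv().apply(P-p0)/0.025; w=(R0.inv()*R.from_matrix(Rm)).as_rotvec()/np.deg2rad(5)
    print('t',o['t'],'tcp',p0.round(4),'F',o['contact_force'].round(2),'g',round(o['gripper_width']*85.4,1),'\ndp',dp.round(3),'ang',w.round(3),'dist',np.linalg.norm(P-p0).round(3))
E
python3 - <<'E'
from plan import *
report(*goal('L',-0.160,0.003,0.20))
E
```

```text
t 0.2 tcp [ 0.2223 -0.637   0.2307] F [ 0.18  0.4  -0.63] g 85.6 
dp [ 18.145 -16.142   1.509] ang [-0.082  1.204  1.326] dist 0.608
```

Call:
jog_arm(
  dp=[
    [1.2, -1.05, 0.1],
    [2.4, -2.1, 0.2],
    [3.6, -3.2, 0.3],
    [4.8, -4.3, 0.4],
    [6.0, -5.35, 0.5],
  ],
  angular=[
    [0, 0, 0],
    [0, 0, 0],
    [0, 0, 0],
    [0, 0, 0],
    [0, 0, 0],
  ],
  claw=[62, 62, 62, 62, 62],
)

```text
t: 0.7
eef_pos: [0.3204, -0.4599, 0.2186]
tool_rot: [-0.0, 0.986, 0.167, -0.0]
contact_force: [0.7, -0.0, 0.3]
gripper_width: 0.729
```

Call:
jog_arm(
  dp=[
    [1.2, -1.05, 0.1],
    [2.4, -2.1, 0.2],
    [3.6, -3.2, 0.3],
    [4.8, -4.3, 0.4],
    [6.0, -5.35, 0.5],
  ],
  angular=[
    [0, 0, 0],
    [0, 0, 0],
    [0, 0, 0],
    [0, 0, 0],
    [0, 0, 0],
  ],
  claw=[62, 62, 62, 62, 62],
)

```text
t: 1.2
eef_pos: [0.418, -0.2843, 0.2063]
tool_rot: [0.0, 0.986, 0.167, 0.0]
contact_force: [1.1, 0.1, 0.5]
gripper_width: 0.725
```

```bash
python3 - <<'E'
from plan import *
report(*goal('L',-0.160,0.003,0.20))
E
```

```text
t 1.2 tcp [ 0.418  -0.2843  0.2063] F [1.07 0.05 0.48] g 61.9 
dp [ 6.105 -5.405  0.516] ang [-0.068  1.201  1.326] dist 0.204
```

Call:
jog_arm(
  dp=[
    [1.2, -1.1, 0.1],
    [2.4, -2.2, 0.2],
    [3.6, -3.3, 0.3],
    [4.9, -4.4, 0.4],
    [6.1, -5.4, 0.5],
  ],
  angular=[
    [0, 0.24, 0.27],
    [0, 0.48, 0.53],
    [0, 0.72, 0.8],
    [0, 0.96, 1.06],
    [-0.07, 1.2, 1.33],
  ],
  claw=[62, 62, 62, 62, 62],
)

```text
t: 1.7
eef_pos: [0.5178, -0.1065, 0.1939]
tool_rot: [-0.006, 0.993, 0.109, 0.053]
contact_force: [1.0, -0.8, -0.8]
gripper_width: 0.727
```

```bash
python3 - <<'E'
from plan import *
report(*goal('L',-0.150,0.003,0.10))
for n in ['top','wrist']:
    d=cam(n);save(d,n+'1.png')
    for P in [(-.2,.02,.07),(-.2,-.02,.07),(-.004,.02,.07),(-.004,-.02,.07),(-.1125,.074,.154)]:
        c,s=np.cos(YAW),np.sin(YAW);print(n,P,proj(d,(H[0]+c*P[0]-s*P[1],H[1]+s*P[0]+c*P[1],P[2])).round(1))
a=cv2.imread('pics/top1.png')[110:260,250:400]; cv2.imwrite('pics/topz1.png',cv2.resize(a,(600,600),interpolation=cv2.INTER_CUBIC))
E
```

```text
t 1.7 tcp [ 0.5178 -0.1065  0.1939] F [ 1.01 -0.79 -0.83] g 62.1 
dp [-0.037  0.034  4.038] ang [ 0.    -0.013 -0.015] dist 0.101
top (-0.2, 0.02, 0.07) [319.3 240.4]
top (-0.2, -0.02, 0.07) [334.4 238.6]
top (-0.004, 0.02, 0.07) [311.  168.3]
top (-0.004, -0.02, 0.07) [325.7 166.6]
top (-0.1125, 0.074, 0.154) [293.4 205. ]
wrist (-0.2, 0.02, 0.07) [266.2 242.8]
wrist (-0.2, -0.02, 0.07) [308.4 247.2]
wrist (-0.004, 0.02, 0.07) [283.   16.5]
wrist (-0.004, -0.02, 0.07) [331.6  21.8]
wrist (-0.1125, 0.074, 0.154) [164.8 147.1]
```

View pics/wrist1.png

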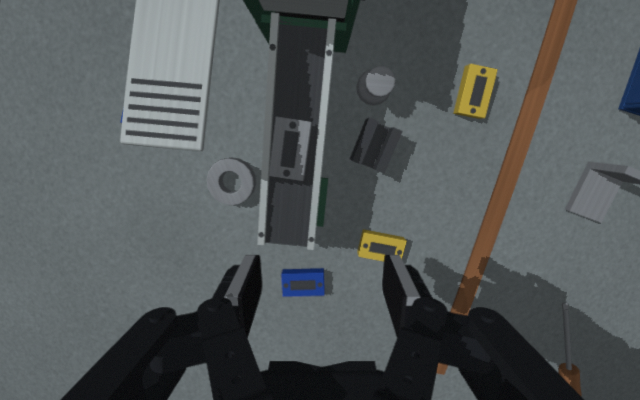

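View pics/topz1.png

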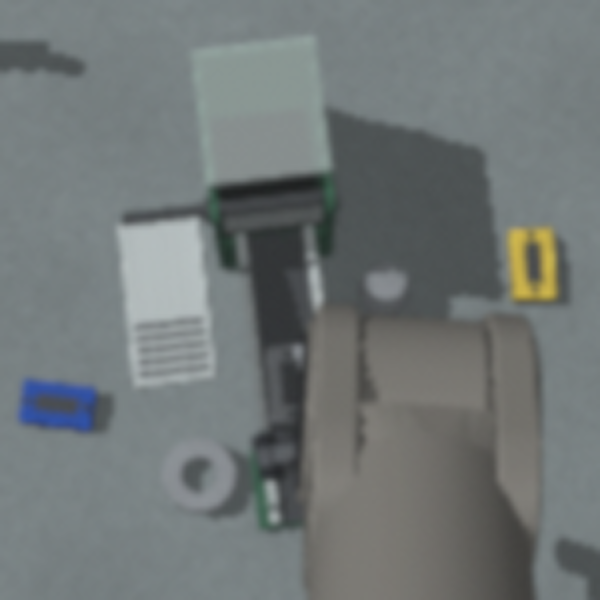

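The wrist view matches the fit: the runway's back corners are at about (267,243) and (307,247), against predicted (266,243) and (308,247). The block is at about (292,150). I'll measure its rear edge before descending.

```bash
cat >> plan.py <<'E'
def hop(w):
    c,s=np.cos(YAW),np.sin(YAW);e=w[:2]-H;return np.array([c*e[0]+s*e[1],-s*e[0]+c*e[1]])*1000
E
python3 - <<'E'
from plan import *
d=cam('wrist')
for uv in [(276,118),(311,121),(311,182),(271,177)]: print(hop(onz(d,uv,.084)).round(1))
E
```

```text
[-88.1  14.6]
[-87.5 -14.2]
[-137.8  -19.3]
[-137.2   15.1]
```

Call:
jog_arm(
  dp=[
    [0, 0, 1],
    [0, 0, 2],
    [0, 0, 3],
    [0, 0, 4],
    [0, 0, 4],
  ],
  angular=[
    [0, 0, 0],
    [0, 0, 0],
    [0, 0, 0],
    [0, 0, 0],
    [0, 0, 0],
  ],
  claw=[62, 62, 62, 62, 62],
)

```text
t: 2.35
eef_pos: [0.5246, -0.1069, 0.0915]
tool_rot: [-0.006, 0.993, 0.109, 0.049]
contact_force: [-0.7, -0.0, -1.3]
gripper_width: 0.728
```

```bash
python3 - <<'E'
from plan import *
report(*goal('L',-0.150,0.003,0.075))
d=cam('scene');save(d,'s2.png');a=d['pixels'][160:260,250:370]; cv2.imwrite('pics/s2z.png',cv2.resize(a,(720,600),interpolation=cv2.INTER_CUBIC))
E
```

```text
t 2.35 tcp [ 0.5246 -0.1069  0.0915] F [-0.75 -0.04 -1.29] g 62.2 
dp [ 0.037 -0.038  0.931] ang [-0.018  0.071 -0.02 ] dist 0.023
```

View pics/s2z.png

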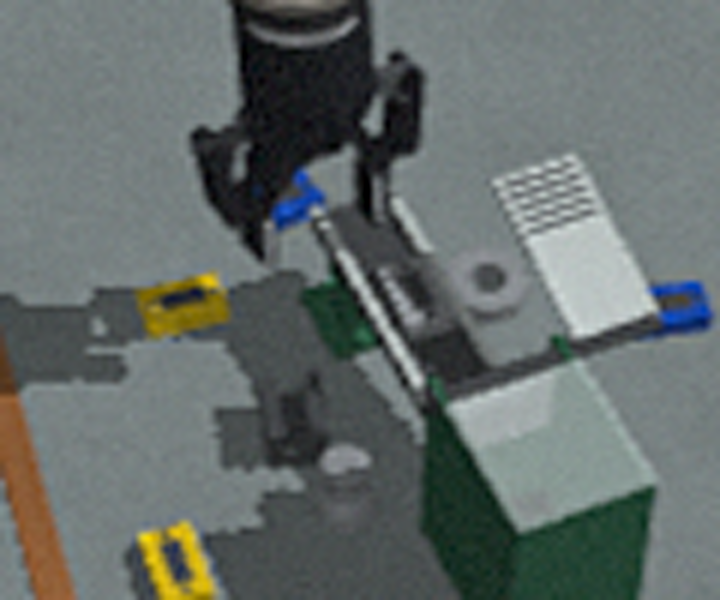

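The left finger is between the rails behind the block, and the right finger is clear of everything. Next I descend until it touches the runway.

Call:
jog_arm(
  dp=[
    [0, 0, 0.3],
    [0, 0, 0.6],
    [0, 0, 0.8],
    [0, 0, 0.8],
    [0, 0, 0.8],
  ],
  angular=[
    [0, 0, 0],
    [0, 0, 0],
    [0, 0, 0],
    [0, 0, 0],
    [0, 0, 0],
  ],
  claw=[62, 62, 62, 62, 62],
)

```text
t: 2.9
eef_pos: [0.5294, -0.1054, 0.0746]
tool_rot: [-0.006, 0.993, 0.109, 0.052]
contact_force: [0.6, 0.9, -0.5]
gripper_width: 0.725
```

Call:
jog_arm(
  dp=[
    [0, 0, 0.04],
    [0, 0, 0.08],
    [0, 0, 0.08],
    [0, 0, 0.08],
    [0, 0, 0.08],
  ],
  angular=[
    [0, 0, 0],
    [0, 0, 0],
    [0, 0, 0],
    [0, 0, 0],
    [0, 0, 0],
  ],
  claw=[62, 62, 62, 62, 62],
)

```text
t: 3.4
eef_pos: [0.5295, -0.1054, 0.0725]
tool_rot: [-0.006, 0.993, 0.109, 0.052]
contact_force: [-0.3, -0.4, 0.2]
gripper_width: 0.728
```

Call:
jog_arm(
  dp=[
    [0, 0, 0.04],
    [0, 0, 0.08],
    [0, 0, 0.08],
    [0, 0, 0.08],
    [0, 0, 0.08],
  ],
  angular=[
    [0, 0, 0],
    [0, 0, 0],
    [0, 0, 0],
    [0, 0, 0],
    [0, 0, 0],
  ],
  claw=[62, 62, 62, 62, 62],
)

```text
t: 3.9
eef_pos: [0.5297, -0.1054, 0.0705]
tool_rot: [-0.006, 0.993, 0.109, 0.052]
contact_force: [-0.4, 0.5, -0.1]
gripper_width: 0.727
```

Call:
jog_arm(
  dp=[
    [0, 0, 0.04],
    [0, 0, 0.08],
    [0, 0, 0.08],
    [0, 0, 0.08],
    [0, 0, 0.08],
  ],
  angular=[
    [0, 0, 0],
    [0, 0, 0],
    [0, 0, 0],
    [0, 0, 0],
    [0, 0, 0],
  ],
  claw=[62, 62, 62, 62, 62],
)

```text
t: 4.4
eef_pos: [0.5299, -0.1053, 0.0685]
tool_rot: [-0.006, 0.993, 0.109, 0.052]
contact_force: [0.5, 0.3, -0.1]
gripper_width: 0.725
```

Call:
jog_arm(
  dp=[
    [0, 0, 0.04],
    [0, 0, 0.08],
    [0, 0, 0.08],
    [0, 0, 0.08],
    [0, 0, 0.08],
  ],
  angular=[
    [0, 0, 0],
    [0, 0, 0],
    [0, 0, 0],
    [0, 0, 0],
    [0, 0, 0],
  ],
  claw=[62, 62, 62, 62, 62],
)

```text
t: 4.9
eef_pos: [0.5301, -0.1053, 0.0665]
tool_rot: [-0.006, 0.993, 0.109, 0.052]
contact_force: [0.6, -0.5, -1.3]
gripper_width: 0.725
```

Call:
jog_arm(
  dp=[
    [0, 0, 0.03],
    [0, 0, 0.06],
    [0, 0, 0.06],
    [0, 0, 0.06],
    [0, 0, 0.06],
  ],
  angular=[
    [0, 0, 0],
    [0, 0, 0],
    [0, 0, 0],
    [0, 0, 0],
    [0, 0, 0],
  ],
  claw=[62, 62, 62, 62, 62],
)

```text
t: 5.4
eef_pos: [0.5303, -0.1053, 0.0652]
tool_rot: [-0.006, 0.993, 0.109, 0.052]
contact_force: [-1.0, 0.1, 2.9]
gripper_width: 0.724
```

Contact at TCP z ≈ 0.0655, which agrees with the model. I raise slightly and push the block forward until its rear is at about x = -64 mm.

```bash
python3 - <<'E'
from plan import *
report(*goal('L',-0.150,0.003,0.0755))
report(*goal('L',-0.138,0.003,0.0755))
report(*goal('L',-0.065,0.003,0.0755))
E
```

```text
t 5.4 tcp [ 0.5303 -0.1053  0.0652] F [-0.99  0.12  2.86] g 61.8 
dp [-0.094 -0.026 -0.16 ] ang [ 0.002 -0.    -0.005] dist 0.005
t 5.4 tcp [ 0.5303 -0.1053  0.0652] F [-0.99  0.12  2.86] g 61.8 
dp [ 0.381  0.022 -0.11 ] ang [ 0.002 -0.    -0.005] dist 0.01
t 5.4 tcp [ 0.5303 -0.1053  0.0652] F [-0.99  0.12  2.86] g 61.8 
dp [3.27  0.312 0.195] ang [ 0.002 -0.    -0.005] dist 0.082
```

Call:
jog_arm(
  dp=[
    [0, 0, -0.14],
    [0.2, 0.01, -0.14],
    [0.45, 0.02, -0.12],
    [0.7, 0.05, -0.09],
    [0.95, 0.08, -0.06],
  ],
  angular=[
    [0, 0, 0],
    [0, 0, 0],
    [0, 0, 0],
    [0, 0, 0],
    [0, 0, 0],
  ],
  claw=[62, 62, 62, 62, 62],
)

```text
t: 5.9
eef_pos: [0.5538, -0.1021, 0.0688]
tool_rot: [-0.006, 0.993, 0.109, 0.052]
contact_force: [-2.4, -0.7, 1.5]
gripper_width: 0.727
```

Call:
jog_arm(
  dp=[
    [0.25, 0.025, 0.026],
    [0.5, 0.05, 0.052],
    [0.75, 0.075, 0.08],
    [1.0, 0.1, 0.105],
    [1.2, 0.12, 0.126],
  ],
  angular=[
    [0, 0, 0],
    [0, 0, 0],
    [0, 0, 0],
    [0, 0, 0],
    [0, 0, 0],
  ],
  claw=[62, 62, 62, 62, 62],
)

```text
t: 6.4
eef_pos: [0.5844, -0.0982, 0.0689]
tool_rot: [-0.006, 0.993, 0.109, 0.052]
contact_force: [-0.9, -0.0, -0.7]
gripper_width: 0.729
```

```bash
python3 - <<'E'
from plan import *
report(*goal('L',-0.065,0.003,0.0755))
d=cam('wrist');save(d,'w3.png')
E
```

```text
t 6.4 tcp [ 0.5844 -0.0982  0.0689] F [-0.86 -0.04 -0.66] g 62.2 
dp [1.093 0.115 0.118] ang [-0.    -0.003 -0.003] dist 0.028
```

View pics/w3.png

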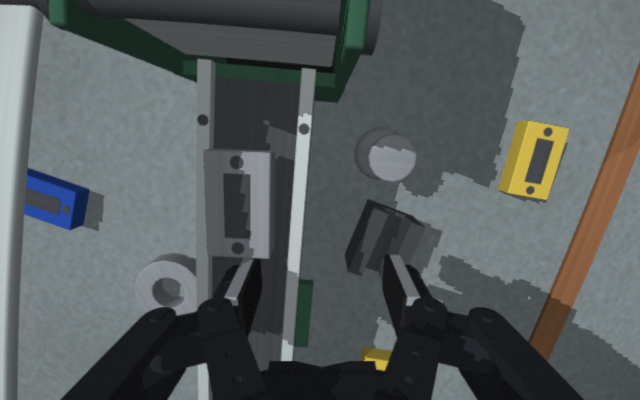

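The finger is pushing the block squarely. Its front edge is at row 150, columns 205–272, close to the left rail. I'll push about 27 mm more.

```bash
python3 - <<'E'
from plan import *
d=cam('wrist')
for uv in [(205,150),(272,152),(271,257),(208,257)]: print(hop(onz(d,uv,.084)).round(1))
E
```

```text
[-41.9  21.8]
[-39.9  -7.6]
[-88.9 -10.3]
[-92.   19.5]
```

Call:
jog_arm(
  dp=[
    [0.25, 0.025, 0.026],
    [0.5, 0.05, 0.052],
    [0.75, 0.075, 0.08],
    [1.0, 0.1, 0.105],
    [1.08, 0.11, 0.114],
  ],
  angular=[
    [0, 0, 0],
    [0, 0, 0],
    [0, 0, 0],
    [0, 0, 0],
    [0, 0, 0],
  ],
  claw=[62, 62, 62, 62, 62],
)

```text
t: 7.0
eef_pos: [0.6118, -0.0949, 0.0691]
tool_rot: [-0.006, 0.993, 0.11, 0.052]
contact_force: [-1.0, -0.5, 0.2]
gripper_width: 0.727
```

```bash
python3 - <<'E'
from plan import *
report(*goal('L',-0.085,0.003,0.0755))
d=cam('wrist');save(d,'w4.png')
E
```

```text
t 7.0 tcp [ 0.6118 -0.0949  0.0691] F [-1.01 -0.5   0.23] g 62.1 
dp [-0.791 -0.075 -0.076] ang [ 0.001 -0.007 -0.001] dist 0.02
```

View pics/w4.png

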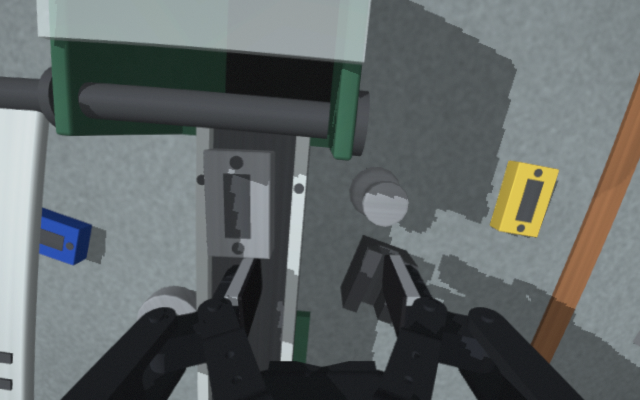

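The block front is about 13 mm short of the flap, at row 151, and the flap is shut. I back off, lift clear and shift left for stage 2.

Call:
jog_arm(
  dp=[
    [-0.4, -0.04, -0.04],
    [-0.8, -0.08, -0.08],
    [-0.8, -0.08, -1.6],
    [-0.8, -0.08, -3.2],
    [-0.8, -0.08, -5.0],
  ],
  angular=[
    [0, 0, 0],
    [0, 0, 0],
    [0, 0, 0],
    [0, 0, 0],
    [0, 0, 0],
  ],
  claw=[62, 62, 62, 62, 62],
)

```text
t: 7.55
eef_pos: [0.576, -0.1006, 0.1916]
tool_rot: [-0.006, 0.993, 0.109, 0.051]
contact_force: [1.8, -1.1, -0.6]
gripper_width: 0.726
```

```bash
python3 - <<'E'
from plan import *
report(*goal('R',-0.078,0.003,0.20))
E
```

```text
t 7.55 tcp [ 0.576  -0.1006  0.1916] F [ 1.81 -1.07 -0.56] g 62.0 
dp [ 0.93  -2.997  0.028] ang [-0.007  0.028 -0.009] dist 0.078
```

Call:
jog_arm(
  dp=[
    [0.2, -0.8, 0],
    [0.45, -1.6, 0],
    [0.7, -2.4, 0],
    [0.93, -3.0, 0.03],
    [0.93, -3.0, 0.03],
  ],
  angular=[
    [0, 0, 0],
    [0, 0, 0],
    [0, 0, 0],
    [0, 0, 0],
    [0, 0, 0],
  ],
  claw=[62, 62, 62, 62, 62],
)

```text
t: 8.05
eef_pos: [0.5837, -0.0196, 0.193]
tool_rot: [-0.006, 0.992, 0.111, 0.052]
contact_force: [-0.0, -0.1, -0.6]
gripper_width: 0.727
```

```bash
python3 - <<'E'
from plan import *
report(*goal('R',-0.078,0.003,0.155))
report(*goal('R',-0.078,0.003,0.0755))
d=cam('wrist');save(d,'w5.png')
for uv in [(205,150)]: pass
c,s=np.cos(YAW),np.sin(YAW)
for P in [(-.2,.02,.07),(-.004,.02,.07),(-.004,-.02,.07),(-.1125,.048,.154),(-.1125,.1,.154)]:
    print(P,proj(d,(H[0]+c*P[0]-s*P[1],H[1]+s*P[0]+c*P[1],P[2])).round(1))
E
```

```text
t 8.05 tcp [ 0.5837 -0.0196  0.193 ] F [-0.04 -0.09 -0.56] g 62.1 
dp [-0.261  0.101  1.767] ang [-0.014 -0.002  0.039] dist 0.045
t 8.05 tcp [ 0.5837 -0.0196  0.193 ] F [-0.04 -0.09 -0.56] g 62.1 
dp [-0.595  0.104  4.929] ang [-0.014 -0.002  0.039] dist 0.124
(-0.2, 0.02, 0.07) [333.  317.6]
(-0.004, 0.02, 0.07) [358.6 115.4]
(-0.004, -0.02, 0.07) [404.5 120.6]
(-0.1125, 0.048, 0.154) [310.5 271.7]
(-0.1125, 0.1, 0.154) [232.6 264. ]
```

View pics/w5.png

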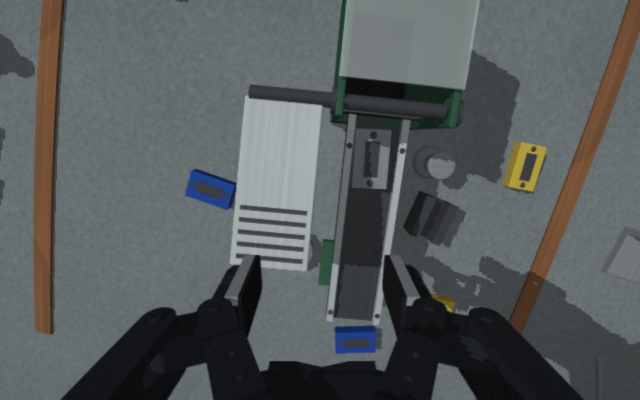

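Projected landmarks match: the plate end is predicted at (232,264)–(310,272) and seen at about (233,264)–(306,270). The left finger is above the plate and the right finger above the runway behind the block. Descending to press the plate.

Call:
jog_arm(
  dp=[
    [-0.1, 0.1, 0.5],
    [-0.2, 0.1, 1.1],
    [-0.26, 0.1, 1.7],
    [-0.3, 0.1, 2.1],
    [-0.33, 0.1, 2.4],
  ],
  angular=[
    [0, 0, 0.04],
    [0, 0, 0.04],
    [0, 0, 0.04],
    [0, 0, 0.04],
    [0, 0, 0.04],
  ],
  claw=[62, 62, 62, 62, 62],
)

```text
t: 8.6
eef_pos: [0.5823, -0.0266, 0.131]
tool_rot: [-0.006, 0.993, 0.107, 0.051]
contact_force: [-1.3, -0.5, 1.2]
gripper_width: 0.724
```

```bash
python3 - <<'E'
from plan import *
report(*goal('R',-0.078,0.003,0.0765))
d=cam('wrist');save(d,'w6.png')
E
```

```text
t 8.6 tcp [ 0.5823 -0.0266  0.131 ] F [-1.34 -0.46  1.17] g 61.8 
dp [-0.211 -0.161  2.434] ang [ 0.005  0.023 -0.065] dist 0.061
```

View pics/w6.png

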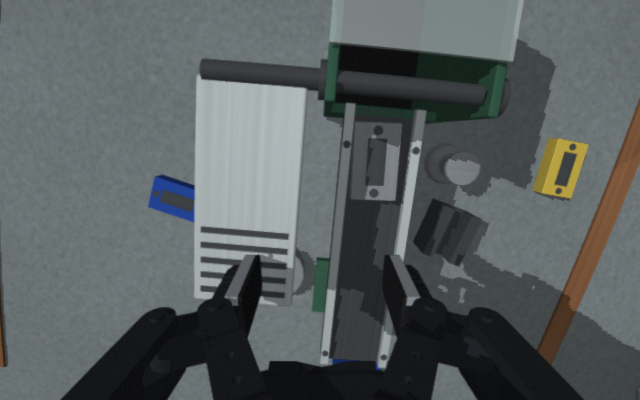

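Call:
jog_arm(
  dp=[
    [-0.1, -0.15, 0.4],
    [-0.13, -0.16, 0.8],
    [-0.17, -0.16, 1.2],
    [-0.2, -0.16, 1.6],
    [-0.2, -0.16, 1.6],
  ],
  angular=[
    [0, 0, 0],
    [0, 0, 0],
    [0, 0, 0],
    [0, 0, 0],
    [0, 0, 0],
  ],
  claw=[62, 62, 62, 62, 62],
)

```text
t: 9.15
eef_pos: [0.5806, -0.021, 0.0904]
tool_rot: [-0.006, 0.993, 0.108, 0.051]
contact_force: [-0.4, 0.0, 2.3]
gripper_width: 0.724
```

```bash
python3 - <<'E'
from plan import *
report(*goal('R',-0.078,0.003,0.0755))
for n in ['wrist','scene']:
  d=cam(n);save(d,n+'7.png')
a=d['pixels'][160:260,270:390]; cv2.imwrite('pics/s7z.png',cv2.resize(a,(720,600),interpolation=cv2.INTER_CUBIC))
E
```

```text
t 9.15 tcp [ 0.5806 -0.021   0.0904] F [-0.44  0.01  2.29] g 61.8 
dp [-0.029  0.071  0.864] ang [-0.008  0.03  -0.04 ] dist 0.022
```

View pics/wrist7.png

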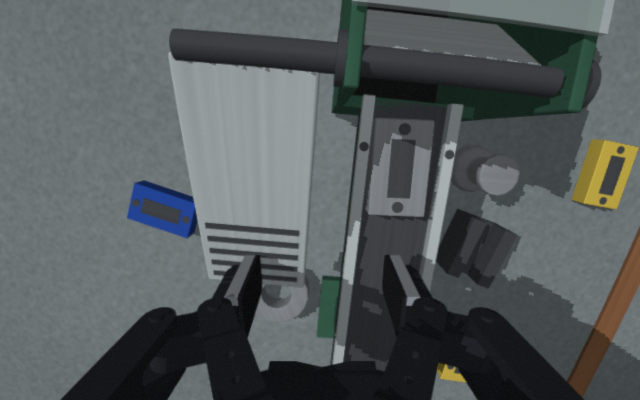

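View pics/s7z.png

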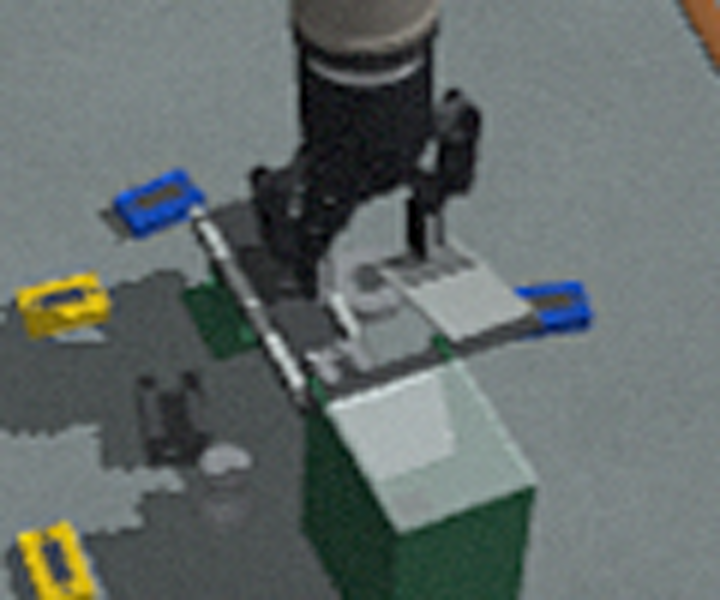

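The plate is pressed and the flap is opening. The block is untouched, with its rear edge at row 217. I go down to push height.

Call:
jog_arm(
  dp=[
    [0, 0.03, 0.25],
    [0.05, 0.05, 0.5],
    [0.08, 0.06, 0.75],
    [0.08, 0.06, 0.86],
    [0.08, 0.06, 0.86],
  ],
  angular=[
    [0, 0, 0],
    [0, 0, 0],
    [0, 0, 0],
    [0, 0, 0],
    [0, 0, 0],
  ],
  claw=[62, 62, 62, 62, 62],
)

```text
t: 9.75
eef_pos: [0.5858, -0.0221, 0.0703]
tool_rot: [-0.006, 0.993, 0.108, 0.052]
contact_force: [-0.5, 0.2, 2.3]
gripper_width: 0.726
```

```bash
python3 - <<'E'
from plan import *
report(*goal('R',-0.062,0.003,0.0755))
report(*goal('R',-0.018,0.003,0.0755))
for n in ['wrist']:
  d=cam(n);save(d,n+'8.png')
E
```

```text
t 9.75 tcp [ 0.5858 -0.0221  0.0703] F [-0.47  0.15  2.26] g 62.0 
dp [0.491 0.046 0.11 ] ang [ 0.001  0.011 -0.047] dist 0.013
t 9.75 tcp [ 0.5858 -0.0221  0.0703] F [-0.47  0.15  2.26] g 62.0 
dp [2.233 0.215 0.292] ang [ 0.001  0.011 -0.047] dist 0.057
```

View pics/wrist8.png

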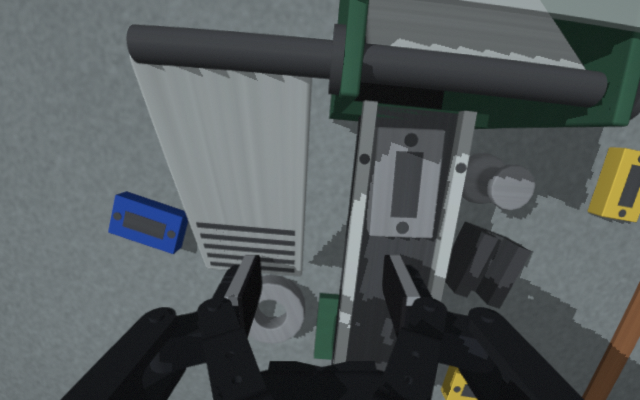

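```bash
cat >> plan.py <<'E'
def joint(d,uv):
    # intersect ray with the sweep of the plate end (radius .115 about shaft)
    from scipy.optimize import minimize_scalar
    o,v=ray(d,uv); best=None
    for s in np.linspace(.05,1,8000):
        w=o+v*s; h=hop(w)/1000
        r=np.hypot(h[0],w[2]-.13)
        if h[0]<0 and abs(r-.116)<.0004: print('joint',round(np.arctan2(.13-w[2],-h[0])+.21,3),'y',h[1].round(4),'z',w[2].round(4));break
E
python3 - <<'E'
from plan import *
d=cam('wrist')
joint(d,(205,268));joint(d,(299,271))
E
```

```text
joint 0.782 y 0.1028 z 0.0673
joint 0.814 y 0.052 z 0.0643
```

Flap joint reads ≈0.8 rad, past both 0.6 and 0.75. Now I push the block while holding the plate.

Call:
jog_arm(
  dp=[
    [0.25, 0.02, 0.05],
    [0.5, 0.05, 0.1],
    [0.75, 0.07, 0.13],
    [1.0, 0.1, 0.16],
    [1.2, 0.12, 0.18],
  ],
  angular=[
    [0, 0, 0],
    [0, 0, 0],
    [0, 0, 0],
    [0, 0, 0],
    [0, 0, 0],
  ],
  claw=[62, 62, 62, 62, 62],
)

```text
t: 10.35
eef_pos: [0.6153, -0.0186, 0.0688]
tool_rot: [-0.006, 0.993, 0.108, 0.05]
contact_force: [-6.0, -1.5, 2.6]
gripper_width: 0.724
```

```bash
python3 - <<'E'
from plan import *
report(*goal('R',-0.018,0.003,0.0755))
for n in ['wrist']:
  d=cam(n);save(d,n+'9.png')
E
```

```text
t 10.35 tcp [ 0.6153 -0.0186  0.0688] F [-6.02 -1.45  2.55] g 61.8 
dp [1.066 0.099 0.106] ang [-0.     0.041 -0.046] dist 0.027
```

View pics/wrist9.png

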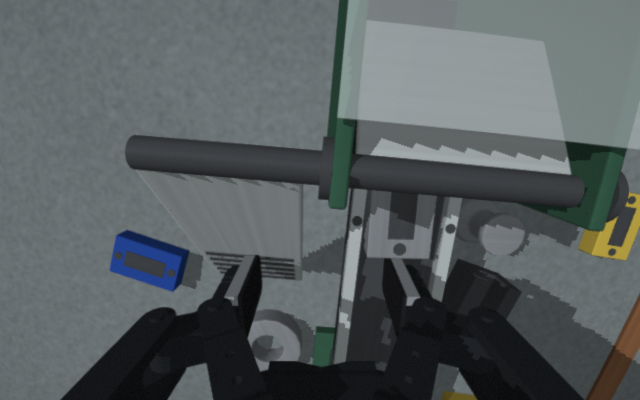

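The block's rear is at row 257, its front is under the flap, and the finger is pushing. Continuing.

Call:
jog_arm(
  dp=[
    [0.15, 0.015, 0.016],
    [0.3, 0.03, 0.032],
    [0.45, 0.045, 0.047],
    [0.6, 0.06, 0.063],
    [0.7, 0.07, 0.073],
  ],
  angular=[
    [0, 0, 0],
    [0, 0, 0],
    [0, 0, 0],
    [0, 0, 0],
    [0, 0, 0],
  ],
  claw=[62, 62, 62, 62, 62],
)

```text
t: 10.9
eef_pos: [0.6317, -0.0168, 0.0684]
tool_rot: [-0.006, 0.993, 0.108, 0.049]
contact_force: [-8.3, -1.4, 1.4]
gripper_width: 0.727
```

```bash
python3 - <<'E'
from plan import *
report(*goal('R',-0.018,0.003,0.0755))
for n in ['wrist']:
  d=cam(n);save(d,n+'10.png')
E
```

```text
t 10.9 tcp [ 0.6317 -0.0168  0.0684] F [-8.33 -1.38  1.41] g 62.1 
dp [0.413 0.029 0.021] ang [-0.001  0.061 -0.045] dist 0.01
```

View pics/wrist10.png

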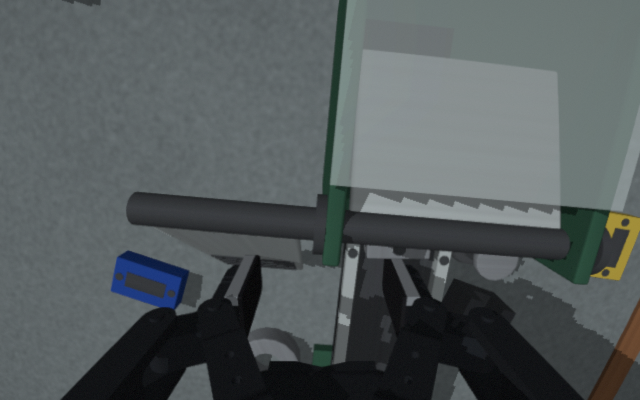

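Call:
jog_arm(
  dp=[
    [0.1, 0.01, 0.01],
    [0.2, 0.02, 0.02],
    [0.3, 0.03, 0.03],
    [0.4, 0.04, 0.04],
    [0.4, 0.04, 0.04],
  ],
  angular=[
    [0, 0, 0],
    [0, 0, 0],
    [0, 0, 0],
    [0, 0, 0],
    [0, 0, 0],
  ],
  claw=[62, 62, 62, 62, 62],
)

```text
t: 11.45
eef_pos: [0.6418, -0.0157, 0.0681]
tool_rot: [-0.006, 0.993, 0.108, 0.05]
contact_force: [-5.9, -2.0, -1.0]
gripper_width: 0.726
```

```bash
python3 - <<'E'
from plan import *
report(*goal('R',-0.018,0.003,0.0755))
for n in ['wrist','top']:
  d=cam(n);save(d,n+'11.png')
a=d['pixels'][100:250,250:400]; cv2.imwrite('pics/t11z.png',cv2.resize(a,(600,600),interpolation=cv2.INTER_CUBIC))
E
```

```text
t 11.45 tcp [ 0.6418 -0.0157  0.0681] F [-5.86 -1.97 -1.03] g 62.0 
dp [ 0.013 -0.016 -0.031] ang [ 0.001  0.061 -0.043] dist 0.001
```

View pics/wrist11.png

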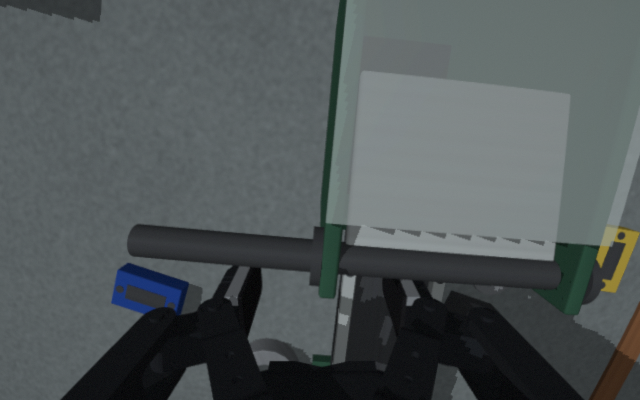

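View pics/t11z.png

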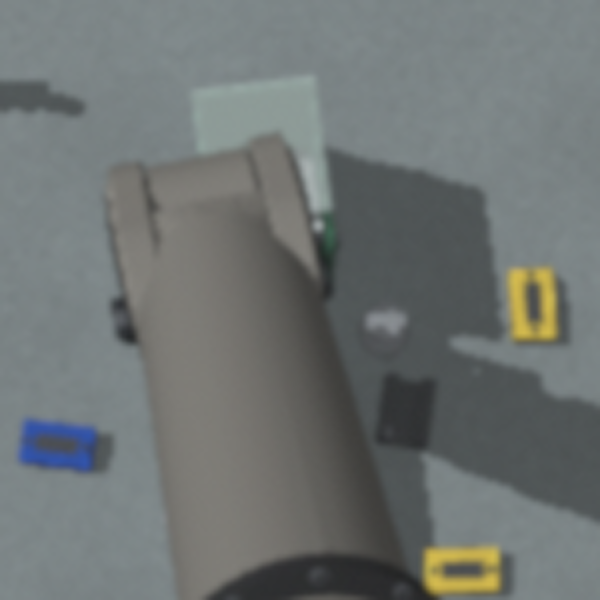

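```bash
python3 - <<'E'
from plan import *
d=cam('scene');save(d,'s12.png')
a=d['pixels'][170:280,280:390]; cv2.imwrite('pics/s12z.png',cv2.resize(a,(600,600),interpolation=cv2.INTER_CUBIC))
d=cam('wrist')
a=d['pixels'][200:340,310:480]; cv2.imwrite('pics/w12z.png',cv2.resize(a,(728,600),interpolation=cv2.INTER_CUBIC))
print(get_obs()['contact_force'])
E
```

```text
[-5.35199631 -1.0591117  -1.15507882]
```

View pics/s12z.png

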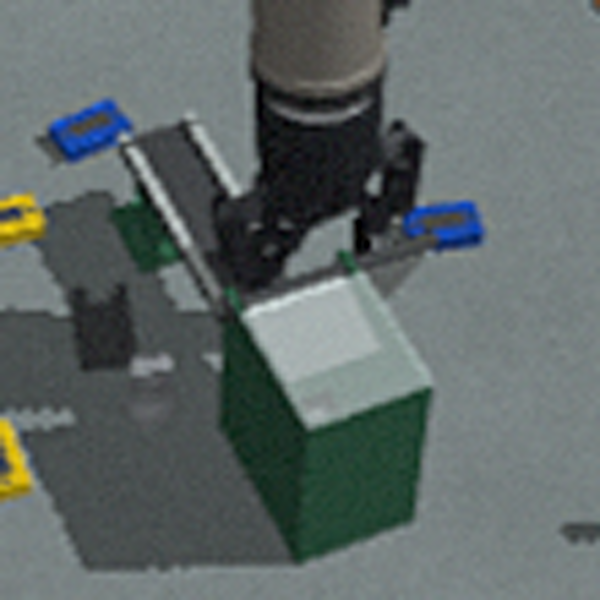

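View pics/w12z.png

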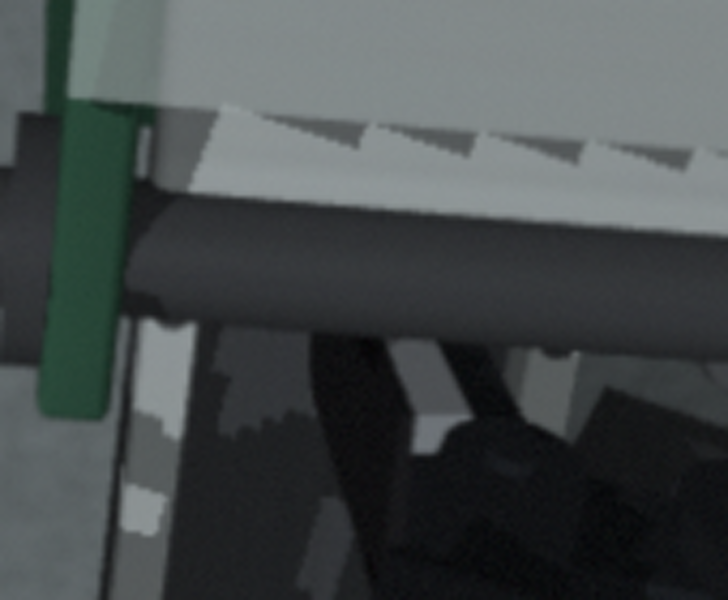

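Call:
jog_arm(
  dp=[
    [0.07, 0.007, 0.0],
    [0.14, 0.014, 0.0],
    [0.2, 0.02, 0.0],
    [0.2, 0.02, 0.0],
    [0.2, 0.02, 0.0],
  ],
  angular=[
    [0, 0, 0],
    [0, 0, 0],
    [0, 0, 0],
    [0, 0, 0],
    [0, 0, 0],
  ],
  claw=[62, 62, 62, 62, 62],
)

```text
t: 12.15
eef_pos: [0.6463, -0.0151, 0.0684]
tool_rot: [-0.006, 0.993, 0.108, 0.049]
contact_force: [-6.3, -0.6, -1.6]
gripper_width: 0.72
```

```bash
python3 - <<'E'
from plan import *
report(*goal('R',-0.018,0.003,0.0755))
d=cam('wrist');save(d,'w13.png')
E
```

```text
t 12.15 tcp [ 0.6463 -0.0151  0.0684] F [-6.35 -0.59 -1.61] g 61.5 
dp [-0.166 -0.032 -0.036] ang [-0.001  0.07  -0.042] dist 0.004
```

View pics/w13.png

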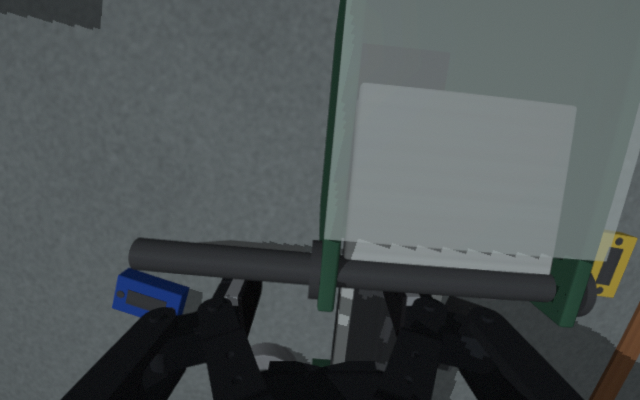

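The block's centre should be about 15 mm past the runway end. To check before closing, I back up while still holding the plate down.

Call:
jog_arm(
  dp=[
    [-0.4, -0.04, -0.04],
    [-0.8, -0.08, -0.08],
    [-1.2, -0.12, -0.12],
    [-1.6, -0.16, -0.17],
    [-1.9, -0.19, -0.2],
  ],
  angular=[
    [0, 0, 0],
    [0, 0, 0],
    [0, 0, 0],
    [0, 0, 0],
    [0, 0, 0],
  ],
  claw=[62, 62, 62, 62, 62],
)

```text
t: 12.7
eef_pos: [0.6007, -0.0201, 0.0707]
tool_rot: [-0.006, 0.993, 0.108, 0.053]
contact_force: [-0.3, -0.1, 3.2]
gripper_width: 0.726
```

```bash
python3 - <<'E'
from plan import *
report(*goal('R',-0.060,0.003,0.0755))
d=cam('wrist');save(d,'w14.png')
E
```

```text
t 12.7 tcp [ 0.6007 -0.0201  0.0707] F [-0.31 -0.15  3.2 ] g 62.0 
dp [-0.028  0.004  0.069] ang [ 0.003 -0.014 -0.045] dist 0.002
```

View pics/w14.png

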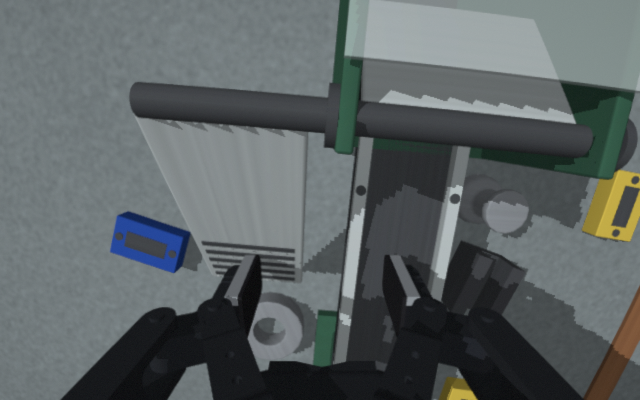

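The runway between the rails is empty up to the shaft (columns 365–450, rows 145–330), so the block has dropped. I lift straight up and let the flap close.

Call:
jog_arm(
  dp=[
    [0, 0, -0.6],
    [0, 0, -1.2],
    [0, 0, -1.8],
    [0, 0, -2.4],
    [0, 0, -3.0],
  ],
  angular=[
    [0, 0, 0],
    [0, 0, 0],
    [0, 0, 0],
    [0, 0, 0],
    [0, 0, 0],
  ],
  claw=[62, 62, 62, 62, 62],
)

```text
t: 13.25
eef_pos: [0.5947, -0.0216, 0.1471]
tool_rot: [-0.006, 0.993, 0.108, 0.054]
contact_force: [0.6, -0.6, 1.1]
gripper_width: 0.723
```

Call:
jog_arm(
  dp=[
    [0, 0, -0.8],
    [0, 0, -1.6],
    [0, 0, -2.4],
    [0, 0, -3.2],
    [0, 0, -4.0],
  ],
  angular=[
    [0, 0, 0],
    [0, 0, 0],
    [0, 0, 0],
    [0, 0, 0],
    [0, 0, 0],
  ],
  claw=[62, 62, 62, 62, 62],
)

```text
t: 13.75
eef_pos: [0.5832, -0.024, 0.246]
tool_rot: [-0.006, 0.993, 0.108, 0.053]
contact_force: [-0.6, 0.1, -0.1]
gripper_width: 0.727
```

Call:
jog_arm(
  dp=[
    [-1, 0, 0],
    [-2, 0, 0],
    [-3, 0, 0],
    [-3, 0, 0],
    [-3, 0, 0],
  ],
  angular=[
    [0, 0, 0],
    [0, 0, 0],
    [0, 0, 0],
    [0, 0, 0],
    [0, 0, 0],
  ],
  claw=[62, 62, 62, 62, 62],
)

```text
t: 14.25
eef_pos: [0.5107, -0.0401, 0.2373]
tool_rot: [-0.006, 0.993, 0.108, 0.053]
contact_force: [0.5, 0.2, -0.5]
gripper_width: 0.727
```

```bash
python3 - <<'E'
from plan import *
print(get_obs()['contact_force'])
d=cam('wrist');save(d,'w15.png')
d=cam('top');save(d,'t15.png');a=d['pixels'][110:260,250:400]; cv2.imwrite('pics/t15z.png',cv2.resize(a,(600,600),interpolation=cv2.INTER_CUBIC))
E
```

```text
[ 0.4664157   0.1689726  -0.45688768]
```

View pics/w15.png

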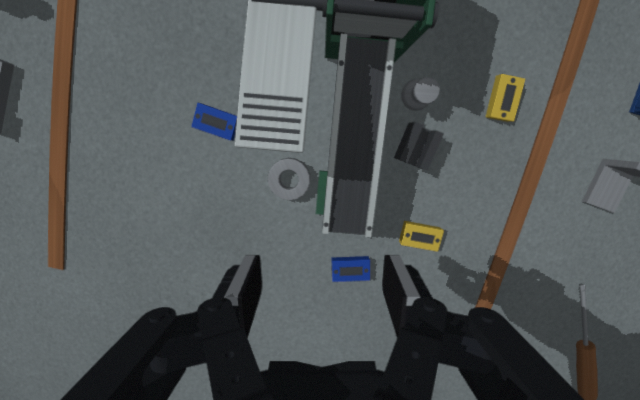

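View pics/t15z.png

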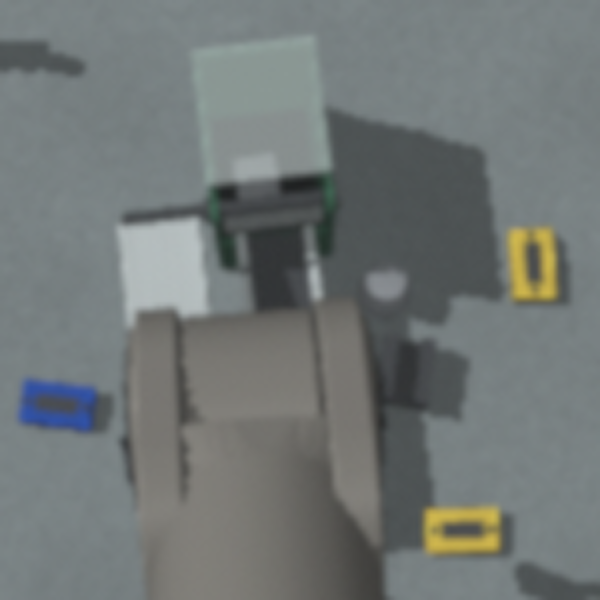

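```bash
python3 - <<'E'
from plan import *
d=cam('top');save(d,'t16.png');a=d['pixels'][135:165,295:340]; cv2.imwrite('pics/t16z.png',cv2.resize(a,(750,500),interpolation=cv2.INTER_CUBIC))
for z in (.013,.03,.05,.08):
  print(z,[hop(onz(d,(249.6+u/4,109.6+v/4),z)).round(0) for u,v in [(233,155),(281,155),(283,197),(238,197)]])
E
```

```text
0.013 [array([69., 22.]), array([ 65., -12.]), array([ 34., -10.]), array([38., 22.])]
0.03 [array([64., 22.]), array([ 60., -11.]), array([30., -9.]), array([33., 22.])]
0.05 [array([58., 22.]), array([ 54., -11.]), array([24., -9.]), array([28., 22.])]
0.08 [array([49., 22.]), array([ 45., -10.]), array([16., -8.]), array([20., 22.])]
```

View pics/t16z.png

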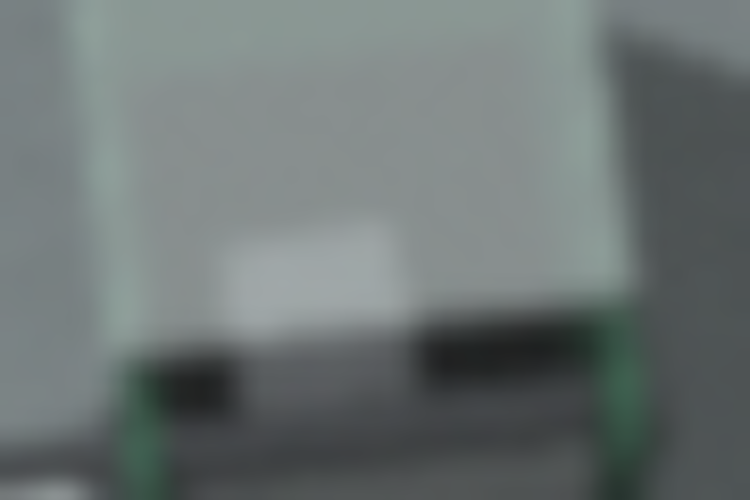

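```bash
python3 - <<'E'
from plan import *
d=cam('wrist')
print(proj(d,(0,0,0))[:0]); 
c,s=np.cos(YAW),np.sin(YAW)
for P in [(-.1125,.048,.154),(-.1125,.1,.154)]: print(proj(d,(H[0]+c*P[0]-s*P[1],H[1]+s*P[0]+c*P[1],P[2])).round(1))
print(hand_in(),get_obs()['t'])
E
```

```text
[]
[306.5 154. ]
[237.5 147.4]
the job is handed in; nothing more can be done
the job is handed in; nothing more can be done
```

The block is in the bin and the flap is shut, going by the last pictures; I handed the job in at about 14.5 s. No verdict is reported.

**What I did:**
1. I pushed the block along the runway with one finger until its front was about 13 mm short of the shut flap.
2. I pressed the thumb plate down with the left finger, which opened the flap to about 0.8 rad by my estimate from the wrist picture.
3. While holding the plate, I pushed the block under the flap with the right finger until its centre was past the runway's end.
4. I backed up with the plate still held, saw the runway empty, then lifted so the flap closed and moved clear.

**Last checks:**
- **Block:** The top view shows it lying in the bin, around hopper x 44, y 5 mm. I inferred that it lies flat on the floor from its outline; its height was not measured.
- **Flap:** The plate's free end was predicted at (237,147)–(306,154) for a shut flap. In the last wrist picture it is at about (236,147)–(303,151), so the flap looks shut.
- **Robot:** The force reading was at noise level, under 1 N, and the gripper was clear of everything.
- **Bystanders:** The ring, vee block and jack look unmoved in the pictures. I did not measure them, and I did not check the other four again.
- **Not seen directly:** The drop itself was hidden by the flap and shaft. The contact force between block and flap is not readable, so I could not check it.

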